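Strip a plaster mould off its stuck master

TASK

On the wooden jig a plaster mould sits stuck over its grey master. Push the jig's sliding steel fork fully home over the master's base plate so that it holds the master down, then lift the mould straight up off the master, leaving the master in the jig and the fork home. Set the mould down gently, upright, centred and square on the empty dark wooden bat on the slatted drying rack, its long side along the bat's long side, without disturbing the two other moulds there.

Things in the scene. Friction and masses are not known exactly. Their poses are not given: they have to be found in the camera images.
- mould_c (a point): Centre (half-way up) of the mould to be lifted: a plaster block 84 (x) x 62 (y) x 75 mm (z) with a 47 mm round hole right through along z, a black rubber band round it, about 0.35 kg. Its sides along x are 62 mm apart: grip across y, near the top. At the start it stands on the master's base plate, axes parallel to the jig's, and hides the master's body.
- master: Grey resin master: a base plate 96 (x) x 112 (y) x 8 mm with a slightly tapered round stub on it, 45 to 38 mm wide, rising to 71 mm above the plate's underside, inside the mould's hole. Origin: centre of the plate's underside; z up. Loose in the jig between two side guides and an end stop; about 0.2 kg. Rubber lips on its foot make it stick in the mould with roughly 5 to 12 N until the mould has risen about 20 mm, so that an unclamped master comes up with the mould.
- jig: Fixed board 280 x 150 x 20 mm on the table; origin at table height, 20 mm in front (+x) of the board's middle; x points from the fork's handle towards the master, z up. The master's base plate lies on it centred at x = +50 mm, y = 0. Side guides along x reach 38 mm above the table.
- fork (a joint): Slide of the steel hold-down fork along the jig's +x: 0 m drawn back, 0.085 m fully home (end stop). It stays where it is left; about 2.5 N of friction. Home, its two tines (7 mm thick, at 39 to 54 mm either side of the centre line, 30 to 37 mm above the table) lie over the plate's side margins with 2 mm of play.
- fork_grip (a point): Point to grip on the fork's upright handle, a 16 x 16 mm square dark steel post on the centre line of the jig, from 37 to 103 mm above the table; this point is on its axis 85 mm above the table and moves with the fork. Faces parallel to the jig's axes.
- bat_top (a point): Centre of the top face of the empty bat, a fixed dark wooden board 104 (x) x 84 (y) x 10 mm on the rack; top face 50 mm above the table. x along its long side, z up.
- mould_a_c (a point): Centre of one of two other moulds standing on the rack (same shape and size as the first), at 120 or 240 mm from the bat's centre along the bat's y axis; to be left alone.
- mould_b_c (a point): Centre of the other mould standing on the rack; to be left alone.
Mind the look-alikes: they are no part of the job. What is shaped like the part that bears mould_c but green, orange or pink is not meant.

How it is judged:
On the way, in this order (a step that is already met when the one before it is completed fails the run):
1. the fork is pushed home (at least 78 of 85 mm) while the mould still sits on the master (value of joint fork above 0.078 m and z of mould_c in the frame of master below 0.053 m), for 0.2 s.
2. the mould is clear above the master, which is still down in the jig under the fork (z of mould_c in the frame of master above 0.11 m and distance of master from where it was at the start of the episode below 0.01 m and value of joint fork above 0.074 m), for 0.1 s.
At the end, for the whole second after the job is handed in: The mould stands upright (within 3 degrees) on the empty bat, its centre within 15 mm of the bat's centre and its long side within 10 degrees of the bat's; the master lies level in the jig within 10 mm of where it was, and the fork is still home (at least 74 of 85 mm) (horizontal distance between mould_c and bat_top below 0.015 m and z of mould_c in the frame of bat_top between 0.0345 and 0.0405 m and angle between each of mould_c, master's own z axis and vertical below 0.06 rad and angle between the x axis of mould_c and the x axis of bat_top, either way round below 0.17 rad and distance of master from where it was at the start of the episode below 0.01 m and value of joint fork above 0.074 m); the robot touches nothing.
It fails at once if the master was dragged up or shifted (more than 12 mm) (distance of master from where it was at the start of the episode above 0.012 m).
It fails at once if another mould on the rack was shifted more than 15 mm (distance of any of mould_a_c, mould_b_c from where it was at the start of the episode above 0.015 m).
It fails at once if the mould was dropped or slammed down (contact force between mould and bat above 50 N).
It also fails if it takes over 53 s, if anything falls off the work surface, if the arm or the gripper's body presses on something with over 40 N, if the wrist force passes 120 N, or if a joint passes its speed limit or range.

ROBOT

A 6-joint arm with a two-finger parallel gripper is mounted at the origin on the work surface. World frame = base frame: x ahead of the robot, y to its left, z up, the work surface at z = 0. Lengths are in m, angles in rad, forces in N, time in s.
With the tool pointing down it reaches from about 0.3 to 0.75 m from the base axis. Payload 8.5 kg.
Tool frame: the origin (TCP) lies midway between the tips of the shut fingers; the grasp point (between the pads) lies 19 mm behind it; x points along the fingers, y is the direction in which the jaws open and shut, and the axes are right-handed (so a half turn about x gives the same grasp; the last joint's range is limited). The gripper opens to 88 mm and grips with 3 to 60 N. Pads are 18 mm wide; open, the fingers measure 123 mm over their backs; the gripper's body (75 mm by 187 mm) begins 45 mm behind the grasp point.
Start: joints at [-1.377, 0.381, 1.297, -0, 1.464, -0.215], TCP at [0.219, -0.505, 0.239] pointing down, gripper open.
Joint ranges: [-3.11, 3.11], [-0.89, 2.33], [0.22, 2.48], [-1.42, 4.56], [0.17, 2.85], [-2.88, 2.88]. Speed limits (rad/s): [2.39, 2.39, 3.14, 3.14, 3.14, 3.14].

INTERFACE

Orientations are given as [roll, pitch, yaw] about the fixed x, y, z axes, in that order (R = Rz(yaw) Ry(pitch) Rx(roll)).
In Python, from rig import manip gives the robot as it stands.
- The arm moves only by the tool play_rows, never from a script. Its argument "steps" is a list that holds one entry, the list of rows, each a list of 5 numbers: the shift along the tool's x, y, z in m, then the turn about the tool's x in rad, then the closure, from -1 (fully open) to 1 (shut). In form: [[[tx, ty, tz, turn, jaw], ...]]. A call has 1 to 12 rows; each row is the pose to reach, as a shift and turn from the pose commanded when the call began, along the tool's axes at that moment; what a row does not reach only later rows make up. A row lasts 1/8 s, in which the tool goes at most 62.5 mm and 10.7 degrees, less where a joint would pass 70% of its speed; a pose out of reach is approached as far as the arm can. A call with a gripper value outside its range is refused whole. The fingers move at their own pace and stop on an object; the grip force is fixed at half the most. Time passes only in rows, so rows that repeat a pose let the fingers close. It gives the time, the measured TCP pose, the force and the opening at its end, in the units of the state.
- manip.read_state(): the state, without advancing time (a new reading comes with each control period).
- manip.grab_frame(name): name is "scene" or "side" or "wrist"; returns a dict with "frame" (420x560x3 uint8, blue, green, red), "range_z" (420x560 float32, m along the optical axis (not along the pixel's ray), 0 where there is no reading), "intrinsics" (3x3 intrinsics, pixels), "k1" (the pictures are not rectified: a ray, as slopes to the right and down, at radius r is drawn at 1 + k1 r^2 times it, then the intrinsics apply), "extrinsics" (4x4, takes a point from camera to world coordinates); the wrist camera has in their place "T_tool_cam" (4x4, takes a point from camera to tool coordinates, whose origin is the TCP and whose axes are the tool frame's). Camera axes: x right, y up, looking along -z (the intrinsics and any distortion apply to the point x, -y, -z); pixel columns grow to the right and rows downward; lengths in m; the calibration is good to about 2 mm. A picture is of the moment at which its call begins: read the wrist's pose just before it.
- manip.job_done(): hands the job in, once; it reports no verdict.
Trained networks look in a picture, given as the dict that the camera call returned (one of the last four; its "shot" number tells which), for a name from the list of things; names that differ only in an ending like _2 or _b are one class to them, and where a whole thing is asked for, a point or a joint stands for the part that bears it (a point fixed in the world has none). Each returns a list of dicts, best first, with "confidence" (0 to 1); they miss things now and then, are a little off and sometimes report something else, mostly with a low value. They report only what shows in the picture. A call takes as long as a camera call. They do not tell look-alikes from the thing itself.
- manip.spot_in(picture, query): "position" ([x, y, z] in m, in world coordinates, good to about 4 mm: the middle of the surface that is visible of it).
The state is a dict: "clock": time; "joint_pos": joint angles; "joint_vel": joint speeds; "joint_torque": joint torques, N m; "tool_pos": TCP position; "tool_rot": TCP orientation; "wrist_force": force on the tool from outside, world axes, zero at the start; "moment": the same for the moment, N m; "grip_width": finger opening in m.
Only numpy, scipy, OpenCV 4.12 (cv2) and the standard library are available. Lean on these libraries where they do the work, as an engineer would, in place of code of your own. Each camera call takes 0.05 s, during which the arm holds its last target.

## Working session

There is one attempt and no reset: what is moved stays moved. The work goes in short steps, Python scripts to look and compute and a tool call to move; the robot and the scene stay as the last step left them, time stands still between calls to the robot, and variables do not carry over. Pictures are saved under pics/ and viewed, and the job is handed in when it is done.

Besides the shell and the picture viewer there is one more tool, called after ">>>" as a command line: name --argument value ..., lists and objects as JSON in quotes. play_rows: Moves the arm, as the interface text tells. Its arguments: {"type":"object","properties":{"steps":{"type":"array","items":{"type":"array","items":{"type":"array","items":{"type":"number"}}}}},"required":["steps"]}

```bash
mkdir -p pics; ls; cat > h.py <<'E'
import numpy as np, cv2
from rig import manip
from scipy.spatial.transform import Rotation as R
def T_tool(s):
    T=np.eye(4);T[:3,:3]=R.from_euler('xyz',s['tool_rot']).as_matrix();T[:3,3]=s['tool_pos'];return T
def shot(name,fn=None):
    s=manip.read_state();p=manip.grab_frame(name)
    p['E']=p['extrinsics'] if name!='wrist' else T_tool(s)@np.array(p['T_tool_cam'])
    if fn: cv2.imwrite('pics/'+fn,p['frame'])
    return p
def cloud(p):
    K=np.array(p['intrinsics']);h,w=p['range_z'].shape
    u,v=np.meshgrid(np.arange(w),np.arange(h))
    d=np.array([p['k1'],0,0,0,0],float)
    xy=cv2.undistortPoints(np.stack([u.ravel(),v.ravel()],1).astype(float)[:,None],K,d)[:,0]
    z=p['range_z'].ravel()
    c=np.stack([xy[:,0]*z,-xy[:,1]*z,-z],1)
    W=c@np.array(p['E'])[:3,:3].T+np.array(p['E'])[:3,3]
    W[z==0]=np.nan
    return W.reshape(h,w,3)
E
python3 - <<'E'
from h import *
print(manip.read_state())
for n in ['scene','side','wrist']:
    p=shot(n,n+'0.png');C=cloud(p);np.save(n+'0.npy',C);print(n,p['shot'],p['k1'])
    for q in ['mould_c','master','jig','fork','fork_grip','bat_top','mould_a_c']:
        try: print(q,[(np.round(r['position'],3).tolist(),round(r['confidence'],2)) for r in manip.spot_in(p,q)])
        except Exception as e: print(q,e)
E
```

```text
pics
{'clock': 0.0, 'joint_pos': array([-1.37729716e+00,  3.81181655e-01,  1.29823082e+00,  2.93299566e-05,
        1.46361060e+00, -2.15308936e-01]), 'joint_vel': array([-0.00025053,  0.0008479 , -0.00049028,  0.00107763,  0.0001949 ,
        0.0014624 ]), 'joint_torque': array([ 1.41967462e-04, -4.37924552e+01, -2.24553019e+01,  7.13346899e-02,
        3.53180431e-02, -1.12055889e-04]), 'tool_pos': array([ 0.21858002, -0.50440206,  0.23815557]), 'tool_rot': array([-1.80648596,  1.5693656 ,  1.74391164]), 'wrist_force': array([ 0.02565357, -0.15471048,  0.00108555]), 'moment': array([ 0.02545115,  0.00527823, -0.05054877]), 'grip_width': 0.08817198472014383}
scene 1 0.03926746487805061
mould_c [([0.381, 0.158, 0.054], 0.96), ([0.763, -0.315, 0.057], 0.76), ([0.56, -0.418, 0.057], 0.69), ([0.594, -0.218, 0.082], 0.67), ([0.759, 0.23, 0.06], 0.64), ([0.563, 0.106, 0.091], 0.25)]
master [([0.608, -0.213, 0.032], 0.78)]
jig [([0.504, -0.19, 0.02], 0.95), ([0.564, 0.103, 0.095], 0.55)]
fork [([0.457, -0.198, 0.039], 0.88)]
fork_grip [([0.455, -0.203, 0.041], 0.81), ([0.563, 0.102, 0.092], 0.5)]
bat_top [([0.556, 0.211, 0.05], 0.78)]
mould_a_c [([0.564, 0.102, 0.094], 0.75)]
side 2 0.03990915403448803
mould_c [([0.58, -0.264, 0.095], 0.88), ([0.745, 0.197, 0.054], 0.74), ([0.349, 0.104, 0.059], 0.65), ([0.55, -0.441, 0.071], 0.62), ([0.74, -0.346, 0.061], 0.58)]
master [([0.574, -0.282, 0.028], 0.63)]
jig [([0.479, -0.237, 0.019], 0.84)]
fork [([0.457, -0.21, 0.038], 0.97)]
fork_grip [([0.452, -0.213, 0.034], 0.88)]
bat_top [([0.551, 0.224, 0.051], 0.6), ([0.577, -0.265, 0.095], 0.51)]
mould_a_c [([0.541, 0.06, 0.094], 0.9)]
wrist 3 -0.009369041292137205
mould_c []
master []
jig []
fork []
fork_grip []
bat_top []
mould_a_c []
```

View pics/scene0.png

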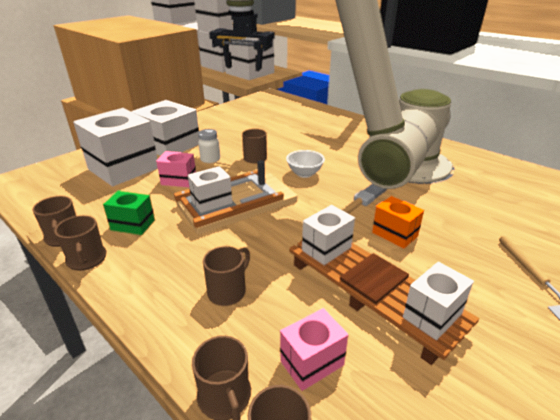

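View pics/side0.png

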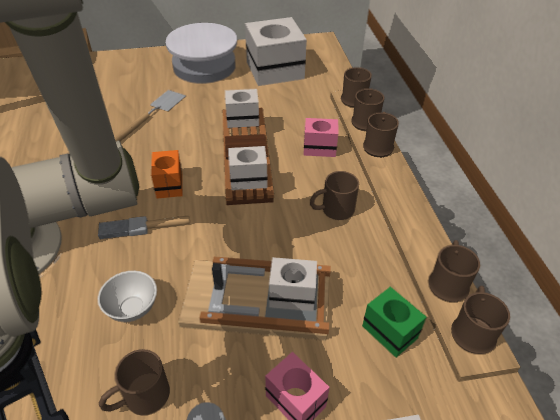

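The target is the white mould on the wooden jig (scene 210,190; side 293,287). The pink, green and orange blocks are look-alikes, and so are the big grey blocks. The empty bat lies between the two rack moulds (scene 375,277). Next I'll measure from the depth images.

```bash
cat > m.py <<'E'
from h import *
def rect(P,name):
    r=cv2.minAreaRect((P[:,:2]*1000).astype(np.float32)); print(name,len(P),'c',np.round(r[0],1),'size',np.round(r[1],1),'ang',round(r[2],1)); return r
def sel(C,c,rad,z0,z1):
    P=C.reshape(-1,3);P=P[~np.isnan(P[:,0])]
    return P[(np.hypot(P[:,0]-c[0],P[:,1]-c[1])<rad)&(P[:,2]>z0)&(P[:,2]<z1)]
E
python3 - <<'E'
from m import *
for n in ['scene','side']:
    C=np.load(n+'0.npy');print(n)
    for c,nm,r,z0,z1 in [((.585,-.24),'mould',.075,.098,.108),((.455,-.203),'post',.05,.095,.108),((.52,-.22),'guides',.18,.035,.041),((.555,.21),'bat',.08,.046,.054),((.555,.1),'ma',.07,.121,.13),((.555,.34),'mb',.07,.119,.13),((.555,.1),'ma',.07,.07,.13),((.555,.34),'mb',.07,.07,.13)]:
        P=sel(C,c,r,z0,z1)
        if len(P)>5: rect(P,nm); print(np.round(np.median(P,0),3),np.round(P.min(0),3),np.round(P.max(0),3))
E
```

```text
scene
mould 395 c [ 582.4 -242.9] size [67.  85.5] ang 76.5
[ 0.584 -0.24   0.103] [ 0.535 -0.282  0.098] [ 0.631 -0.202  0.105]
post 37 c [ 444.5 -203.5] size [15.8 17.3] ang 1.1
[ 0.447 -0.201  0.101] [ 0.437 -0.212  0.095] [ 0.452 -0.195  0.104]
guides 1011 c [ 524.8 -271.6] size [238.  240.3] ang 74.6
[ 0.508 -0.187  0.037] [ 0.404 -0.398  0.035] [ 0.67  -0.127  0.041]
bat 1774 c [552.8 208.9] size [ 84.5 106.8] ang 85.2
[0.557 0.212 0.049] [0.497 0.163 0.046] [0.607 0.254 0.052]
ma 1685 c [542.   88.6] size [65.1 89.9] ang 85.0
[0.557 0.097 0.104] [0.498 0.053 0.07 ] [0.589 0.123 0.117]
mb 2658 c [559.8 328.6] size [63.9 88.2] ang 85.0
[0.58  0.331 0.106] [0.513 0.293 0.07 ] [0.606 0.362 0.117]
side
mould 944 c [ 581.6 -243.7] size [66.  83.9] ang 74.1
[ 0.581 -0.247  0.103] [ 0.533 -0.287  0.098] [ 0.629 -0.203  0.107]
post 84 c [ 443.5 -206.3] size [16.5 16.1] ang 79.6
[ 0.443 -0.209  0.103] [ 0.434 -0.216  0.095] [ 0.452 -0.198  0.106]
guides 2291 c [ 535.4 -231.2] size [149.3 239.1] ang 74.5
[ 0.491 -0.262  0.038] [ 0.402 -0.333  0.035] [ 0.669 -0.131  0.041]
bat 529 c [551.3 206.4] size [ 87.  104.1] ang 85.9
[0.551 0.221 0.05 ] [0.498 0.159 0.046] [0.606 0.253 0.054]
ma 1208 c [542.2  86.8] size [70.8 84.6] ang 84.3
[0.542 0.062 0.106] [0.497 0.049 0.07 ] [0.585 0.124 0.119]
mb 911 c [558.5 325.3] size [72.5 84.4] ang 85.4
[0.558 0.299 0.104] [0.515 0.288 0.07 ] [0.602 0.363 0.119]
```

```bash
python3 - <<'E'
from h import *
a=cv2.imread('pics/scene0.png')[130:350,150:500];b=cv2.imread('pics/side0.png')[70:350,170:350]
cv2.imwrite('pics/c1.png',cv2.resize(a,None,fx=2.2,fy=2.2,interpolation=3));cv2.imwrite('pics/c2.png',cv2.resize(b,None,fx=2.1,fy=2.1,interpolation=3))
E
```

```text
(no output)
```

View pics/c1.png

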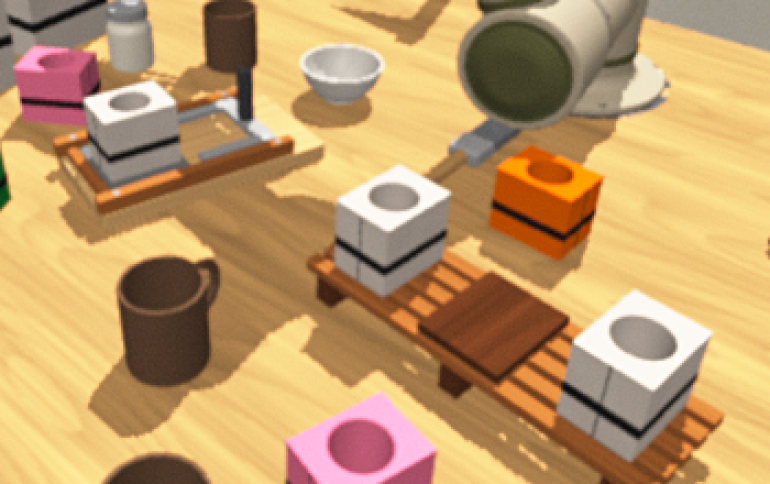

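View pics/c2.png

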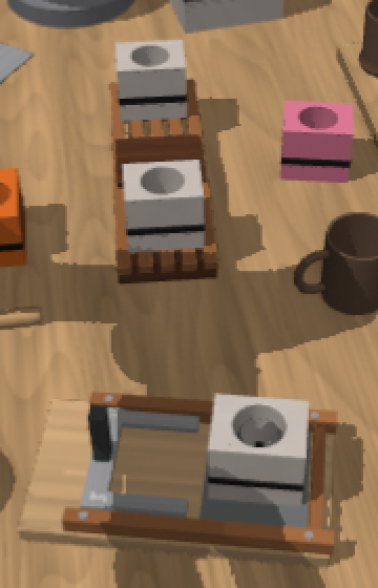

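```bash
cat >> h.py <<'E'
def axes():
    s=manip.read_state();T=T_tool(s);print('t',s['clock'],'pos',np.round(T[:3,3],4),'\n',np.round(T[:3,:3],4),'yaw_y',np.degrees(np.arctan2(T[1,1],T[0,1])),'F',np.round(s['wrist_force'],2),'g',s['grip_width'],'q',np.round(s['joint_pos'],3));return T
def togo(tcp,ydeg):
    T=axes();d=T[:3,:3].T@(np.array(tcp)-T[:3,3]);a=ydeg-np.degrees(np.arctan2(T[1,1],T[0,1]));a=(a+90)%180-90
    # tool x down: turn about tool x by +t rotates yaw by -t
    print('shift',np.round(d,4),'turn',round(-np.radians(a)*np.sign(-T[2,0]),4))
E
python3 -c "
from h import *
togo([.443,-.205,.2],74.6)"
```

```text
t 1.2 pos [ 0.2186 -0.5047  0.2388] 
 [[-0.000e+00  3.975e-01 -9.176e-01]
 [-1.000e-04 -9.176e-01 -3.975e-01]
 [-1.000e+00  1.000e-04  0.000e+00]] yaw_y -66.57899293318519 F [-0.03  0.12  0.34] g 0.0880440647089629 q [-1.377  0.381  1.297 -0.     1.464 -0.215]
shift [ 0.0387 -0.1858 -0.325 ] turn 0.6776
```

>>> play_rows --steps '[[[0.005, -0.023, -0.04, 0.085, -1], [0.01, -0.046, -0.08, 0.17, -1], [0.015, -0.07, -0.12, 0.255, -1], [0.02, -0.093, -0.162, 0.34, -1], [0.025, -0.116, -0.2, 0.425, -1], [0.03, -0.14, -0.245, 0.51, -1], [0.035, -0.163, -0.285, 0.595, -1], [0.0387, -0.1858, -0.325, 0.678, -1], [0.0387, -0.1858, -0.325, 0.678, -1], [0.0387, -0.1858, -0.325, 0.678, -1]]]'

```text
clock: 2.45
tool_pos: [0.4428, -0.2054, 0.2002]
tool_rot: [1.929, 1.57, -1.481]
wrist_force: [0.1, -0.5, 0.2]
grip_width: 0.0881
```

```bash
python3 - <<'E'
from m import *
togo([.443,-.205,.066],74.6)
p=shot('wrist','w1.png');C=cloud(p)
for c,nm,r,z0,z1 in [((.585,-.24),'mould',.075,.098,.108),((.443,-.205),'post',.03,.098,.108)]:
    P=sel(C,c,r,z0,z1)
    if len(P)>5: rect(P,nm)
for q in ['mould_c','fork_grip']: print(q,[(np.round(r['position'],3).tolist(),round(r['confidence'],2)) for r in manip.spot_in(p,q)])
E
```

```text
t 2.45 pos [ 0.4428 -0.2054  0.2002] 
 [[ 0.000e+00 -2.651e-01 -9.642e-01]
 [-4.000e-04 -9.642e-01  2.651e-01]
 [-1.000e+00  4.000e-04 -1.000e-04]] yaw_y -105.37337895102998 F [ 0.08 -0.45  0.22] g 0.08813985185870547 q [-0.677  0.307  1.53  -0.     1.304  1.162]
shift [ 0.1342 -0.0005 -0.    ] turn 0.0005
mould 4160 c [ 564.6 -239.1] size [62.3 50.8] ang 74.7
post 375 c [ 442.8 -205.5] size [15.5 15.6] ang 74.4
mould_c [([0.529, -0.406, 0.062], 0.79), ([0.556, -0.237, 0.101], 0.65)]
fork_grip [([0.456, -0.21, 0.037], 0.57)]
```

View pics/w1.png

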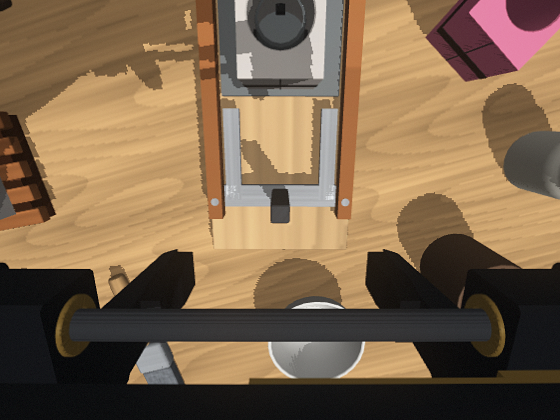

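```bash
python3 - <<'E'
from m import *
Cs=[np.load('scene0.npy'),np.load('side0.npy'),cloud(shot('wrist'))]
a=np.radians(-15.4);ex=np.array([np.cos(a),np.sin(a)]);ey=np.array([-ex[1],ex[0]])
for C in Cs:
    P=C.reshape(-1,3);P=P[~np.isnan(P[:,0])];d=P[:,:2]-[.4428,-.2055];u=d@ex*1000;v=d@ey*1000
    for v0 in range(-120,120,20):
        m=(v>=v0)&(v<v0+20)&(P[:,2]>.05)&(P[:,2]<.15)&(abs(u)<60)&((abs(v)>12)|(abs(u)>12))
        if m.sum()>3: print(v0,m.sum(),'u',u[m].min().round(),u[m].max().round(),'z',P[m,2].max().round(3))
    print('--')
E
```

```text
--
--
--
```

Nothing is in the way, so I'll descend on the post.

>>> play_rows --steps '[[[0.03, 0, 0, 0, -1], [0.06, 0, 0, 0, -1], [0.09, 0, 0, 0, -1], [0.115, 0, 0, 0, -1], [0.132, 0, 0, 0, -1], [0.132, 0, 0, 0, -1], [0.132, 0, 0, 0, 1], [0.132, 0, 0, 0, 1], [0.132, 0, 0, 0, 1], [0.132, 0, 0, 0, 1], [0.132, 0, 0, 0, 1]]]'

```text
clock: 4.03
tool_pos: [0.443, -0.205, 0.0681]
tool_rot: [2.889, 1.571, -0.522]
wrist_force: [0.2, -0.6, -0.6]
grip_width: 0.0402
```

>>> play_rows --steps '[[[0, 0, 0, 0, 1], [0, 0, 0, 0, 1], [0, 0, 0, 0, 1], [0, 0, 0, 0, 1]]]'

```text
clock: 4.53
tool_pos: [0.4429, -0.2052, 0.068]
tool_rot: [1.553, 1.57, -1.858]
wrist_force: [-1.4, -3.5, -0.0]
grip_width: 0.0155
```

>>> play_rows --steps '[[[0, 0, -0.01, 0, 1], [0, 0, -0.02, 0, 1], [0, 0, -0.03, 0, 1], [0, 0, -0.04, 0, 1], [0, 0, -0.05, 0, 1], [0, 0, -0.06, 0, 1], [0, 0, -0.07, 0, 1], [0, 0, -0.075, 0, 1], [0, 0, -0.08, 0, 1], [0, 0, -0.08, 0, 1]]]'

```text
clock: 5.78
tool_pos: [0.5149, -0.2252, 0.0678]
tool_rot: [-0.0, 1.557, 2.873]
wrist_force: [-29.1, -1.3, 17.2]
grip_width: 0.0157
```

```bash
python3 -c "
from h import *
T=axes();print(T[:2,3]-[.4428,-.2055],np.hypot(*(T[:2,3]-[.4428,-.2055])))"
```

```text
t 5.775 pos [ 0.5149 -0.2252  0.0678] 
 [[-0.0132 -0.2653 -0.9641]
 [ 0.0036 -0.9642  0.2652]
 [-0.9999 -0.      0.0137]] yaw_y -105.38262117611949 F [-29.13  -1.35  17.24] g 0.01571684463793298 q [-0.621  0.584  1.493 -0.005  1.077  1.221]
[ 0.0721331  -0.01965387] 0.07476268839196967
```

>>> play_rows --steps '[[[0, 0, 0.006, 0, 1], [0, 0, 0.008, 0, 1]]]'

```text
clock: 6.02
tool_pos: [0.5126, -0.2246, 0.0679]
tool_rot: [2.712, 1.57, -0.7]
wrist_force: [2.0, -6.2, -2.9]
grip_width: 0.0158
```

```bash
python3 - <<'E'
from m import *
axes()
for n in ['scene','side','wrist']:
    p=shot(n,n+'2.png')
    if n!='wrist':
        im=p['frame'];im=im[140:240,140:310] if n=='scene' else im[230:360,160:360]
        cv2.imwrite('pics/'+n+'2c.png',cv2.resize(im,None,fx=3.8,fy=3.8,interpolation=3))
    C=cloud(p);P=sel(C,(.585,-.24),.075,.098,.112)
    if len(P)>5: rect(P,'mould'); print(np.median(P,0))
E
```

```text
t 6.025 pos [ 0.5126 -0.2246  0.0679] 
 [[ 1.000e-03 -2.663e-01 -9.639e-01]
 [-8.000e-04 -9.639e-01  2.663e-01]
 [-1.000e+00  5.000e-04 -1.100e-03]] yaw_y -105.44282043974614 F [ 2.04 -6.21 -2.88] g 0.015770201609975804 q [-0.624  0.576  1.511 -0.     1.054  1.216]
mould 432 c [ 569.2 -238.4] size [ 66.3 113.1] ang 74.4
[ 0.57913393 -0.23748843  0.10257858]
mould 925 c [ 581.9 -243.7] size [66.3 83.5] ang 73.9
[ 0.58333753 -0.24789524  0.1031428 ]
mould 31250 c [ 564.1 -239. ] size [ 62.6 109.1] ang 74.4
[ 0.58085675 -0.24159466  0.10215432]
```

View pics/side2c.png

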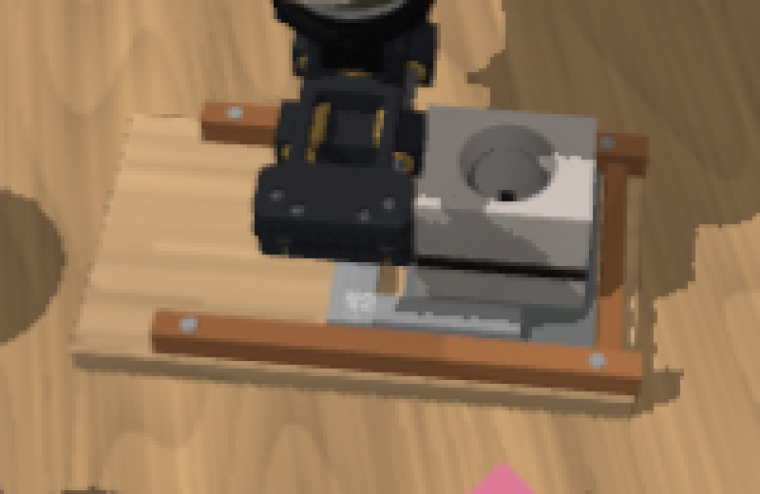

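View pics/scene2c.png

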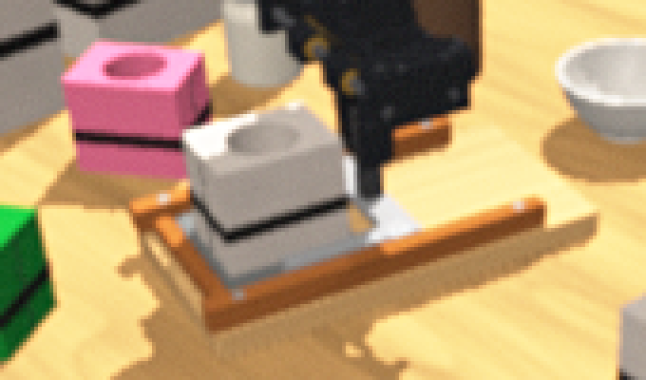

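View pics/wrist2.png

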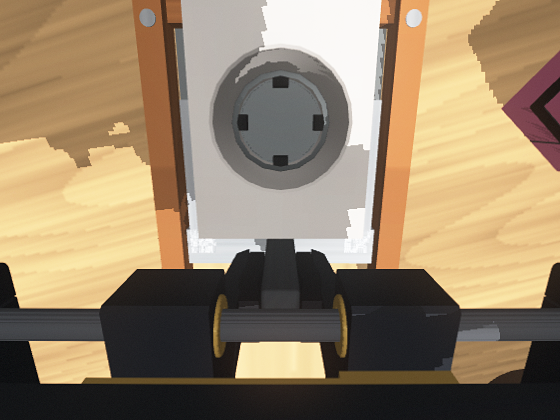

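The fork stopped at about 72 mm of travel, and the gripper's front looks close to the mould. The mould hasn't moved. I'll let go, rise, measure, and push the post from behind with the fingers shut.

>>> play_rows --steps '[[[0, 0, 0, 0, -0.4], [0, 0, 0, 0, -0.4], [0, 0, 0, 0, -0.4], [-0.03, 0, 0, 0, -0.4], [-0.07, 0, 0.02, 0, -0.4], [-0.09, 0, 0.06, 0, 0.5], [-0.09, 0, 0.09, 0, 1], [-0.09, 0, 0.09, 0, 1], [-0.09, 0, 0.09, 0, 1]]]'

```text
clock: 7.3
tool_pos: [0.4264, -0.2005, 0.1581]
tool_rot: [2.994, 1.57, -0.417]
wrist_force: [0.1, -0.1, 0.0]
grip_width: 0.0237
```

```bash
python3 - <<'E'
from m import *
axes()
p=shot('wrist','w3.png');C=cloud(p);rect(sel(C,(.515,-.225),.028,.098,.108),'post');rect(sel(C,(.583,-.243),.055,.098,.108),'mould')
E
```

```text
t 7.3 pos [ 0.4264 -0.2005  0.1581] 
 [[ 7.00e-04 -2.66e-01 -9.64e-01]
 [-3.00e-04 -9.64e-01  2.66e-01]
 [-1.00e+00  1.00e-04 -8.00e-04]] yaw_y -105.42854214171297 F [ 0.11 -0.15  0.02] g 0.023742729383686028 q [-0.692  0.327  1.641  0.     1.173  1.148]
post 871 c [ 523. -227.] size [19.9 39.5] ang 74.3
mould 4250 c [ 549.1 -235.2] size [62. 20.] ang 74.4
```

View pics/w3.png

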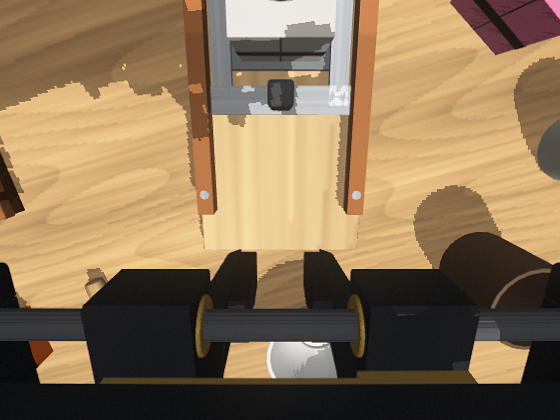

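```bash
python3 - <<'E'
from m import *
C=cloud(shot('wrist'));P=C.reshape(-1,3);P=P[~np.isnan(P[:,0])]
a=np.radians(-15.5);ex=np.array([np.cos(a),np.sin(a)]);ey=np.array([-ex[1],ex[0]])
d=(P[:,:2]-[.4428,-.2055]);u=d@ex*1000;v=d@ey*1000
m=(P[:,2]>.09)&(P[:,2]<.11)&(abs(v)<14)&(u>40)&(u<95);print(np.percentile(u[m],[1,50,99]),np.percentile(v[m],[1,50,99]))
m=(P[:,2]>.098)&(P[:,2]<.11)&(abs(v)<14)&(u>90);print(u[m].min())
togo([*(np.array([.4428,-.2055])+ex*.040),.065],74.5)
E
```

```text
[63.01263372 70.80200143 78.73926689] [-7.7968249   0.11279002  8.00905557]
100.42130868496476
t 7.4 pos [ 0.4264 -0.2005  0.1578] 
 [[ 2.000e-04 -2.657e-01 -9.640e-01]
 [ 0.000e+00 -9.640e-01  2.657e-01]
 [-1.000e+00 -1.000e-04 -1.000e-04]] yaw_y -105.41103781237578 F [-0.3  -0.33 -1.06] g 0.01565170277382158 q [-0.692  0.327  1.641  0.     1.173  1.148]
shift [ 0.0928  0.0005 -0.0571] turn 0.0016
```

```bash
python3 - <<'E'
from h import *
print(np.round(manip.grab_frame('wrist')['T_tool_cam'],3)); axes()
E
```

```text
[[-0.     0.28  -0.96  -0.145]
 [ 1.     0.001  0.     0.   ]
 [ 0.001 -0.96  -0.28  -0.071]
 [ 0.     0.     0.     1.   ]]
t 7.45 pos [ 0.4263 -0.2004  0.1578] 
 [[-1.000e-04 -2.657e-01 -9.641e-01]
 [ 2.000e-04 -9.641e-01  2.657e-01]
 [-1.000e+00 -2.000e-04  1.000e-04]] yaw_y -105.40716159723556 F [-0.49 -0.34 -0.31] g 0.012016885951492334 q [-0.692  0.327  1.641  0.     1.173  1.148]
```

>>> play_rows --steps '[[[0.0, 0, -0.03, 0, 1], [0.03, 0, -0.055, 0, 1], [0.06, 0, -0.057, 0, 1], [0.076, 0, -0.057, 0, 1], [0.076, 0, -0.057, 0, 1]]]'

```text
clock: 8.07
tool_pos: [0.4806, -0.2151, 0.0808]
tool_rot: [-0.396, 1.568, 2.476]
wrist_force: [0.2, 0.3, 1.0]
grip_width: 0.0004
```

>>> play_rows --steps '[[[0, 0, -0.008, 0, 1], [0, 0, -0.014, 0, 1], [0, 0, -0.018, 0, 1], [0, 0, -0.022, 0, 1]]]'

```text
clock: 8.57
tool_pos: [0.4979, -0.2204, 0.0825]
tool_rot: [0.041, 1.56, 2.914]
wrist_force: [-35.9, 2.3, 22.3]
grip_width: 0.0003
```

```bash
cat > u.py <<'E'
from m import *
T=axes()
a=np.radians(-15.5);ex=np.array([np.cos(a),np.sin(a)]);ey=np.array([-ex[1],ex[0]])
d=T[:2,3]-[.4428,-.2055];print('tcp u,v',d@ex,d@ey)
C=cloud(shot('wrist','wu%d.png'%int(manip.read_state()['clock']*100)));P=C.reshape(-1,3);P=P[~np.isnan(P[:,0])]
d=(P[:,:2]-[.4428,-.2055]);u=d@ex*1000;v=d@ey*1000
m=(P[:,2]>.1)&(P[:,2]<.106)&(abs(v)<7)&(u>50)&(u<98);print('post',np.percentile(u[m],[1,50,99]) if m.any() else None)
m=(P[:,2]>.098)&(P[:,2]<.11)&(abs(v)<14)&(u>97);print('mould edge',u[m].min())
# fork cross bar z~.037 side of post
m=(P[:,2]>.034)&(P[:,2]<.0395)&(abs(v)>15)&(abs(v)<36)&(u>30)&(u<130);print('bar',np.percentile(u[m],[1,50,99]) if m.any() else None)
E
python3 u.py
```

```text
t 8.575 pos [ 0.4979 -0.2204  0.0825] 
 [[-1.060e-02 -2.649e-01 -9.642e-01]
 [ 2.500e-03 -9.643e-01  2.649e-01]
 [-9.999e-01  4.000e-04  1.090e-02]] yaw_y -105.36231067477402 F [-35.94   2.31  22.28] g 0.0002582611360756146 q [-0.632  0.539  1.531 -0.005  1.081  1.209]
tcp u,v 0.0570860610191757 0.00041816085582894324
post [54.6413497  72.42257978 81.41757455]
mould edge 100.87538994838279
bar [62.59089598 74.00678665 84.6239482 ]
```

>>> play_rows --steps '[[[0, 0, 0.01, 0, 1], [-0.03, 0, 0.03, 0, 1], [-0.08, 0, 0.05, 0, 1], [-0.12, 0, 0.06, 0, 1], [-0.12, 0, 0.06, 0, 1]]]'

```text
clock: 9.25
tool_pos: [0.4446, -0.2058, 0.2051]
tool_rot: [2.772, 1.564, -0.639]
wrist_force: [0.5, 0.2, 0.1]
grip_width: 0.0008
```

```bash
python3 u.py; python3 - <<'E'
from h import *
for n in ['scene','side','wrist']:
    p=shot(n);np.save(n+'4.npy',cloud(p));im=p['frame'];im=im[150:230,160:300] if n=='scene' else im[250:345,170:340] if n=='side' else im[0:230,130:430]
    f=min(780/im.shape[1],590/im.shape[0]);cv2.imwrite('pics/'+n+'4c.png',cv2.resize(im,None,fx=f,fy=f,interpolation=3))
E
```

```text
t 9.25 pos [ 0.4446 -0.2058  0.2051] 
 [[ 0.0056 -0.2661 -0.9639]
 [-0.0042 -0.964   0.266 ]
 [-1.      0.0025 -0.0065]] yaw_y -105.43012400794686 F [0.46 0.21 0.13] g 0.0008343560486329842 q [-0.676  0.303  1.522  0.     1.31   1.164]
tcp u,v 0.0018221419796736991 0.000245158150552627
post [56.93716053 64.52162335 71.94651213]
mould edge 101.09105614252222
bar [ 53.86531212  64.36788473 101.48890324]
```

View pics/side4c.png

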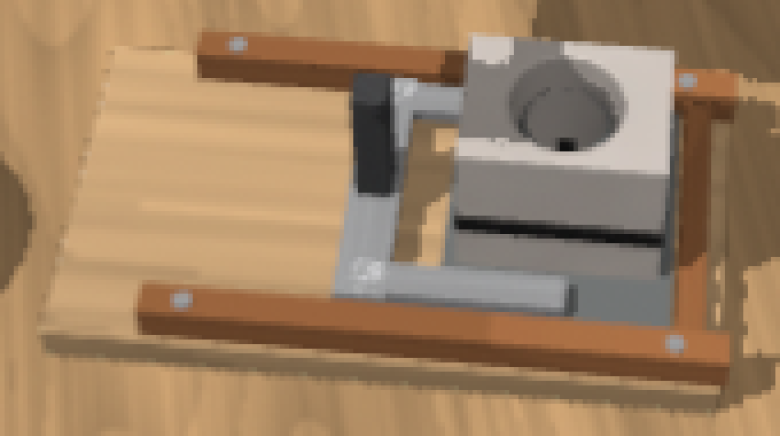

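View pics/wrist4c.png

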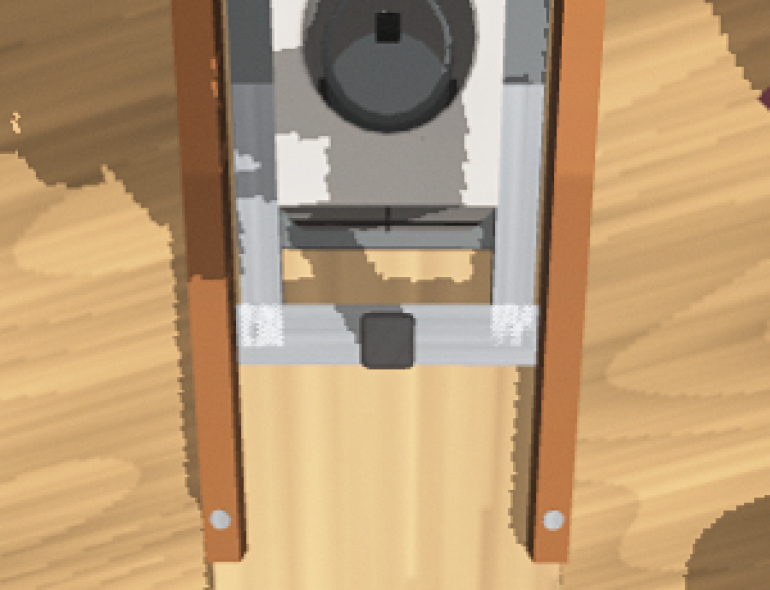

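View pics/scene4c.png

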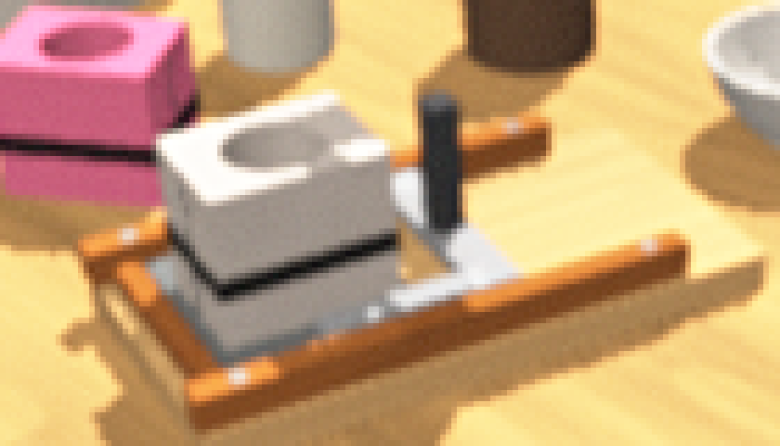

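```bash
python3 - <<'E'
from m import *
a=np.radians(-15.5);ex=np.array([np.cos(a),np.sin(a)]);ey=np.array([-ex[1],ex[0]])
for f in ['scene0','side0','scene4','side4','wrist4']:
    C=np.load(f+'.npy');P=C.reshape(-1,3);P=P[~np.isnan(P[:,0])];d=(P[:,:2]-[.4428,-.2055]);u=d@ex*1000;v=d@ey*1000
    m=(P[:,2]>.098)&(P[:,2]<.108)&(abs(v)<12)&(u>-20)&(u<96);print(f,m.sum(),'post',np.percentile(u[m],[2,50,98]).round(1))
    for s in (1,-1):
        m=(P[:,2]>.033)&(P[:,2]<.0405)&(s*v>43)&(s*v<51)&(u>-40)&(u<230);print('  tine',s,m.sum(),np.percentile(u[m],[1,50,99]).round(1))
        m=(P[:,2]>.024)&(P[:,2]<.0315)&(s*v>43)&(s*v<51)&(u>40)&(u<230);print('  plate',s,m.sum(),np.percentile(u[m],[1,50,99]).round(1) if m.any() else 0)
E
```

```text
scene0 28 post [-5.4  2.3  9.3]
  tine 1 64 [-7.1 43.8 85.1]
  plate 1 33 [100.9 158.  206.1]
  tine -1 48 [-7.2 29.7 65. ]
  plate -1 16 [181.3 197.5 206.7]
side0 72 post [-6.8  1.1  8.3]
  tine 1 145 [-1.5 41.5 84. ]
  plate 1 22 [105.9 197.4 204.5]
  tine -1 173 [-10.1  38.6 170.7]
  plate -1 193 [ 97.4 150.6 203.5]
scene4 30 post [59.1 67.3 73.4]
  tine 1 71 [ 56.5 101.8 149. ]
  plate 1 21 [150.8 189.4 206.4]
  tine -1 7 [55.3 60.9 65.6]
  plate -1 20 [182.5 194.9 206.1]
side4 67 post [57.7 65.7 72.6]
  tine 1 46 [ 67.4  82.  150. ]
  plate 1 22 [188.5 196.5 203.9]
  tine -1 188 [ 54.7 100.  148.6]
  plate -1 100 [149.  175.2 205.2]
wrist4 449 post [56.2 64.4 71.7]
  tine 1 939 [ 54.7 103.4 147. ]
  plate 1 297 [150.3 163.4 176. ]
  tine -1 943 [ 54.8 103.6 146.8]
  plate -1 288 [150.4 163.7 176. ]
```

The fork now reads about 65 mm of travel, so it moved back a little. I'll regrip it a bit higher and push in small steps, watching the force.

```bash
python3 - <<'E'
from h import *
a=np.radians(-15.5);ex=np.array([np.cos(a),np.sin(a)])
togo([*(np.array([.4428,-.2055])+ex*.062),.073],74.5)
E
```

```text
t 9.45 pos [ 0.4438 -0.205   0.201 ] 
 [[-1.400e-03 -2.659e-01 -9.640e-01]
 [ 1.300e-03 -9.640e-01  2.659e-01]
 [-1.000e+00 -9.000e-04  1.700e-03]] yaw_y -105.42133591591664 F [-0.11 -0.29  0.16] g 0.0004110711593834018 q [-0.676  0.309  1.525  0.     1.309  1.164]
shift [ 0.1279  0.0009 -0.0613] turn 0.0014
```

>>> play_rows --steps '[[[0.0, 0, -0.04, 0, 0], [0.02, 0, -0.061, 0, 0], [0.05, 0, -0.061, 0, 0], [0.08, 0, -0.061, 0, 0], [0.11, 0, -0.061, 0, 0], [0.128, 0, -0.061, 0, 0], [0.128, 0, -0.061, 0, 1], [0.128, 0, -0.061, 0, 1], [0.128, 0, -0.061, 0, 1], [0.128, 0, -0.061, 0, 1]]]'

```text
clock: 10.7
tool_pos: [0.503, -0.2219, 0.0747]
tool_rot: [2.537, 1.569, -0.874]
wrist_force: [-1.2, -2.0, 1.3]
grip_width: 0.0161
```

>>> play_rows --steps '[[[0, 0, -0.004, 0, 1], [0, 0, -0.007, 0, 1]]]'

```text
clock: 10.95
tool_pos: [0.5098, -0.2238, 0.0747]
tool_rot: [2.365, 1.57, -1.046]
wrist_force: [-3.1, -2.1, 6.2]
grip_width: 0.0159
```

>>> play_rows --steps '[[[0, 0, -0.002, 0, 1], [0, 0, -0.004, 0, 1]]]'

```text
clock: 11.2
tool_pos: [0.512, -0.2244, 0.0746]
tool_rot: [0.2, 1.567, 3.073]
wrist_force: [-17.5, -0.8, 14.5]
grip_width: 0.0153
```

```bash
python3 u.py
```

```text
t 11.2 pos [ 0.512  -0.2244  0.0746] 
 [[-3.800e-03 -2.655e-01 -9.641e-01]
 [ 3.000e-04 -9.641e-01  2.656e-01]
 [-1.000e+00  8.000e-04  3.700e-03]] yaw_y -105.39958971388187 F [-17.49  -0.76  14.55] g 0.015273459679323345 q [-0.624  0.568  1.502 -0.002  1.075  1.217]
tcp u,v 0.07174144475310132 0.0002958870103803848
post [65.94756759 74.37486937 81.5835398 ]
mould edge 100.92969971513341
bar [62.93153914 70.57288275 77.3017831 ]
```

A rigid stop at about 74 mm of travel, with nothing touching, suggests the fork didn't start at 0. To check, I'll draw it back to its rear stop and measure the full stroke.

>>> play_rows --steps '[[[0, 0, 0.008, 0, 1], [0, 0, 0.018, 0, 1], [0, 0, 0.028, 0, 1], [0, 0, 0.038, 0, 1], [0, 0, 0.048, 0, 1], [0, 0, 0.058, 0, 1], [0, 0, 0.068, 0, 1], [0, 0, 0.076, 0, 1], [0, 0, 0.08, 0, 1], [0, 0, 0.084, 0, 1], [0, 0, 0.086, 0, 1]]]'

```text
clock: 12.62
tool_pos: [0.4308, -0.2019, 0.0747]
tool_rot: [2.812, 1.568, -0.599]
wrist_force: [2.1, -2.3, 6.6]
grip_width: 0.016
```

```bash
sed -i 's/(u>50)&(u<98)/(u>-30)\&(u<98)/; s/(u>30)&(u<130)/(u>-40)\&(u<95)/' u.py; python3 u.py
```

```text
t 12.625 pos [ 0.4308 -0.2019  0.0747] 
 [[ 2.200e-03 -2.661e-01 -9.639e-01]
 [-1.500e-03 -9.639e-01  2.661e-01]
 [-1.000e+00  9.000e-04 -2.600e-03]] yaw_y -105.43350522395023 F [ 2.06 -2.28  6.61] g 0.01595294782166661 q [-0.688  0.454  1.739  0.     0.946  1.152]
tcp u,v -0.01247868820069991 0.0002750255454764385
post [-17.92186657  -9.6615198   -2.47688361]Traceback (most recent call last):
  File "u.py", line 8, in <module>
    m=(P[:,2]>.098)&(P[:,2]<.11)&(abs(v)<14)&(u>97);print('mould edge',u[m].min())
                                                                       ~~~~~~~~^^
    return umr_minimum(a, axis, None, out, keepdims, initial, where)
ValueError: zero-size array to reduction operation minimum which has no identity
```

The fork went back past its starting point, to about −10 mm, so the full stroke is about 85 mm and the front stop is home. I'll push it home again and release without pulling back.

>>> play_rows --steps '[[[0, 0, -0.01, 0, 1], [0, 0, -0.02, 0, 1], [0, 0, -0.03, 0, 1], [0, 0, -0.04, 0, 1], [0, 0, -0.05, 0, 1], [0, 0, -0.06, 0, 1], [0, 0, -0.068, 0, 1], [0, 0, -0.075, 0, 1], [0, 0, -0.08, 0, 1], [0, 0, -0.084, 0, 1], [0, 0, -0.086, 0, 1]]]'

```text
clock: 14.05
tool_pos: [0.512, -0.2244, 0.0746]
tool_rot: [0.261, 1.568, 3.133]
wrist_force: [-14.6, -2.9, 15.5]
grip_width: 0.0157
```

>>> play_rows --steps '[[[0, 0, 0, 0, 1], [0, 0, 0, 0, 0.5], [0, 0, 0, 0, 0.0], [0, 0, 0, 0, -0.1], [-0.03, 0, 0, 0, -0.2], [-0.08, 0, 0, 0, -1], [-0.12, 0, 0.02, 0, -1], [-0.12, 0, 0.02, 0, -1]]]'

```text
clock: 15.05
tool_pos: [0.4943, -0.2192, 0.1968]
tool_rot: [2.808, 1.566, -0.602]
wrist_force: [-0.6, 0.2, -1.6]
grip_width: 0.0799
```

```bash
python3 u.py; python3 - <<'E'
from m import *
for n in ['scene','side']:
    C=cloud(shot(n));P=sel(C,(.515,-.225),.024,.098,.108);rect(P,n+' post')
    a=np.radians(-15.5);ex=np.array([np.cos(a),np.sin(a)]);ey=np.array([-ex[1],ex[0]])
    P=C.reshape(-1,3);P=P[~np.isnan(P[:,0])];d=(P[:,:2]-[.4428,-.2055]);u=d@ex*1000;v=d@ey*1000
    m=(P[:,2]>.098)&(P[:,2]<.108)&(abs(v)<12)&(u>40)&(u<96);print('post',np.percentile(u[m],[2,50,98]).round(1))
    P=sel(C,(.583,-.243),.06,.098,.108);rect(P,n+' mould')
E
```

```text
t 15.05 pos [ 0.4943 -0.2192  0.1968] 
 [[ 0.0043 -0.266  -0.964 ]
 [-0.003  -0.964   0.266 ]
 [-1.      0.0017 -0.005 ]] yaw_y -105.42527691242636 F [-0.64  0.19 -1.58] g 0.07992184177365538 q [-0.637  0.397  1.399  0.     1.341  1.203]
tcp u,v 0.053289454022450305 0.0005580507086052464
post [66.30256414 74.31794242 81.28511269]
mould edge 101.3034083616595
bar [62.74228864 73.66663992 83.85760849]
scene post 30 c [ 516.3 -225.4] size [21.2 14.8] ang 83.2
post [68.4 76.5 83.2]
scene mould 400 c [ 582.7 -241.5] size [66.9 85.1] ang 74.8
side post 71 c [ 514.3 -225.7] size [18.3 15.4] ang 70.9
post [67.  74.6 82. ]
side mould 939 c [ 581.7 -243.9] size [65.2 83.9] ang 74.7
```

```bash
python3 -c "
from h import *
togo([.5809,-.2438,.064],74.5)"
```

```text
t 15.2 pos [ 0.4939 -0.2188  0.193 ] 
 [[-1.40e-03 -2.66e-01 -9.64e-01]
 [ 1.20e-03 -9.64e-01  2.66e-01]
 [-1.00e+00 -8.00e-04  1.70e-03]] yaw_y -105.42560877868979 F [ 0.25 -0.21 -1.23] g 0.08813588934293413 q [-0.636  0.402  1.402  0.     1.339  1.204]
shift [ 0.1288  0.001  -0.0907] turn 0.0013
```

>>> play_rows --steps '[[[0.0, 0.0, -0.04, 0, -1], [0.0, 0.001, -0.08, 0, -1], [0.02, 0.001, -0.091, 0, -1], [0.05, 0.001, -0.091, 0, -1], [0.08, 0.001, -0.091, 0, -1], [0.11, 0.001, -0.091, 0, -1], [0.129, 0.001, -0.091, 0, -1], [0.129, 0.001, -0.091, 0, -1], [0.129, 0.001, -0.091, 0, -1]]]'

```text
clock: 16.32
tool_pos: [0.5813, -0.2441, 0.0651]
tool_rot: [-0.514, 1.57, 2.358]
wrist_force: [0.6, -0.1, 0.9]
grip_width: 0.0882
```

>>> play_rows --steps '[[[0, 0, 0, 0, 0.3], [0, 0, 0, 0, 0.3], [0, 0, 0, 0, 0.6], [0, 0, 0, 0, 1], [0, 0, 0, 0, 1], [0, 0, 0, 0, 1]]]'

```text
clock: 17.08
tool_pos: [0.5816, -0.2442, 0.0654]
tool_rot: [-3.074, 1.57, -0.202]
wrist_force: [-0.8, 2.6, 5.3]
grip_width: 0.0622
```

>>> play_rows --steps '[[[-0.003, 0, 0, 0, 1], [-0.006, 0, 0, 0, 1], [-0.01, 0, 0, 0, 1], [-0.015, 0, 0, 0, 1], [-0.02, 0, 0, 0, 1], [-0.025, 0, 0, 0, 1], [-0.03, 0, 0, 0, 1]]]'

```text
clock: 17.95
tool_pos: [0.5823, -0.2447, 0.0969]
tool_rot: [2.822, 1.567, -0.588]
wrist_force: [-0.2, -0.7, -2.2]
grip_width: 0.062
```

```bash
python3 - <<'E'
from h import *
axes()
p=shot('side');im=p['frame'][220:360,160:360];cv2.imwrite('pics/lift.png',cv2.resize(im,None,fx=3.8,fy=3.8,interpolation=3))
E
```

```text
t 17.95 pos [ 0.5823 -0.2447  0.0969] 
 [[ 0.0029 -0.266  -0.964 ]
 [-0.0019 -0.964   0.266 ]
 [-1.      0.0011 -0.0033]] yaw_y -105.42372297055486 F [-0.23 -0.68 -2.2 ] g 0.06201115289009344 q [-0.585  0.644  1.262 -0.     1.232  1.255]
```

View pics/lift.png

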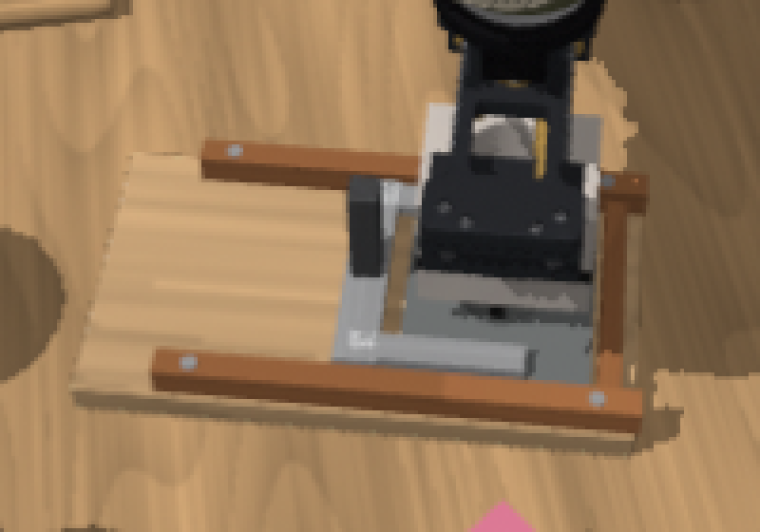

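The mould is rising, and the master stays down under the fork. I'll keep lifting.

>>> play_rows --steps '[[[-0.01, 0, 0, 0, 1], [-0.025, 0, 0, 0, 1], [-0.045, 0, 0, 0, 1], [-0.065, 0, 0, 0, 1], [-0.085, 0, 0, 0, 1], [-0.105, 0, 0, 0, 1], [-0.11, 0, 0, 0, 1], [-0.11, 0, 0, 0, 1]]]'

```text
clock: 19.0
tool_pos: [0.5814, -0.2442, 0.2052]
tool_rot: [2.772, 1.571, -0.638]
wrist_force: [0.0, -0.6, -3.0]
grip_width: 0.0618
```

```bash
python3 - <<'E'
from h import *
for n in ['scene','side']:
    p=shot(n,n+'5.png')
togo([.552,.208,.205],85.4)
E
```

```text
t 19.1 pos [ 0.5813 -0.2441  0.2043] 
 [[-1.20e-03 -2.66e-01 -9.64e-01]
 [ 8.00e-04 -9.64e-01  2.66e-01]
 [-1.00e+00 -5.00e-04  1.40e-03]] yaw_y -105.42581300145501 F [-0.57 -0.49 -3.75] g 0.062103757995597884 q [-0.585  0.548  1.114  0.     1.482  1.255]
shift [-3.000e-04 -4.280e-01  1.485e-01] turn -0.1889
```

View pics/scene5.png

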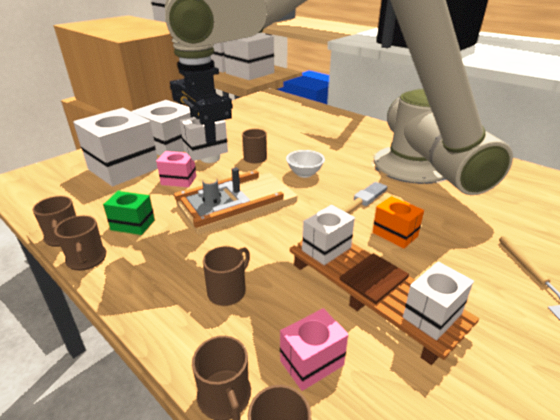

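The mould is in the gripper, and the master's stub is still in the jig at (210,190). Next I'll carry it over the bat.

>>> play_rows --steps '[[[0, -0.02, 0.007, -0.01, 1], [0, -0.06, 0.021, -0.03, 1], [0, -0.105, 0.036, -0.05, 1], [0, -0.15, 0.052, -0.07, 1], [0, -0.195, 0.068, -0.09, 1], [0, -0.24, 0.083, -0.11, 1], [0, -0.285, 0.099, -0.13, 1], [0, -0.33, 0.115, -0.15, 1], [0, -0.37, 0.128, -0.165, 1], [0, -0.405, 0.14, -0.18, 1], [0, -0.422, 0.1465, -0.187, 1], [0, -0.428, 0.1485, -0.189, 1]]]'

```text
clock: 20.6
tool_pos: [0.5517, 0.2086, 0.2048]
tool_rot: [0.503, 1.57, -2.717]
wrist_force: [-0.5, -0.2, -3.2]
grip_width: 0.0621
```

>>> play_rows --steps '[[[0, 0, 0, 0, 1], [0, 0, 0, 0, 1]]]'

```text
clock: 20.85
tool_pos: [0.5524, 0.2068, 0.205]
tool_rot: [1.55, 1.571, -1.674]
wrist_force: [0.2, 0.2, -3.1]
grip_width: 0.0618
```

```bash
python3 - <<'E'
from m import *
axes()
for n in ['scene','side','wrist']:
    p=shot(n,n+'6.png');C=cloud(p)
    for c,nm,r,z0,z1 in [((.552,.208),'bat',.08,.046,.054),((.542,.088),'ma',.06,.07,.13),((.559,.327),'mb',.06,.07,.13),((.552,.208),'carried',.07,.205,.25),((.552,.208),'carr side',.07,.165,.235)]:
        P=sel(C,c,r,z0,z1)
        if len(P)>5: rect(P,n+' '+nm); print(np.percentile(P[:,2],[2,98]).round(4))
E
```

```text
t 20.85 pos [0.5524 0.2068 0.205 ] 
 [[-0.000e+00 -8.160e-02 -9.967e-01]
 [-2.000e-04 -9.967e-01  8.160e-02]
 [-1.000e+00  2.000e-04  0.000e+00]] yaw_y -94.67846183765778 F [ 0.16  0.23 -3.13] g 0.06178568004270589 q [ 0.158  0.475  1.24  -0.     1.426  1.81 ]
scene bat 1762 c [552.  209.2] size [ 84.5 107.4] ang 85.3
[0.0466 0.0504]
scene ma 1675 c [542.5  88.5] size [64.5 87.5] ang 85.3
[0.0719 0.1159]
scene mb 2656 c [559.7 328.3] size [63.8 87.8] ang 85.5
[0.0721 0.1155]
scene carried 2171 c [556.7 206.7] size [99.5 82.8] ang 89.9
[0.2068 0.249 ]
scene carr side 2181 c [564.8 212.1] size [78.8 92.9] ang 20.0
[0.1685 0.2342]
side bat 528 c [551.3 205.7] size [ 86.9 104.3] ang 83.9
[0.0467 0.0532]
side ma 1212 c [541.2  86.2] size [68.4 85.2] ang 85.9
[0.0723 0.1174]
side mb 149 c [552.6 295.7] size [28.5 87.9] ang 70.2
[0.0706 0.0991]
side carried 530 c [547.1 192. ] size [69.5 98.3] ang 67.2
[0.2063 0.2442]
side carr side 894 c [549.  168.7] size [25. 83.] ang 84.0
[0.169 0.233]
wrist bat 2615 c [588.4 204.2] size [84.1 27.7] ang 85.3
[0.0474 0.0507]
wrist ma 9434 c [540.9  87.6] size [64.4 85.2] ang 85.5
[0.073  0.1154]
wrist mb 9290 c [558.3 326.5] size [63.9 85.1] ang 85.1
[0.0726 0.1154]
wrist carried 24584 c [556.2 206.7] size [95.8 76. ] ang 84.9
[0.2086 0.2485]
wrist carr side 9426 c [570.3 205.9] size [76.3 78.3] ang 38.3
[0.1688 0.2343]
```

View pics/side6.png

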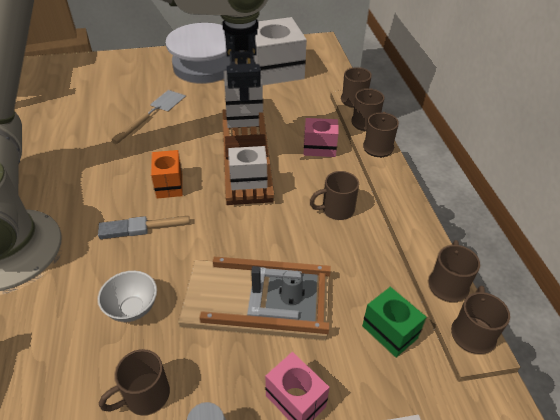

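View pics/wrist6.png

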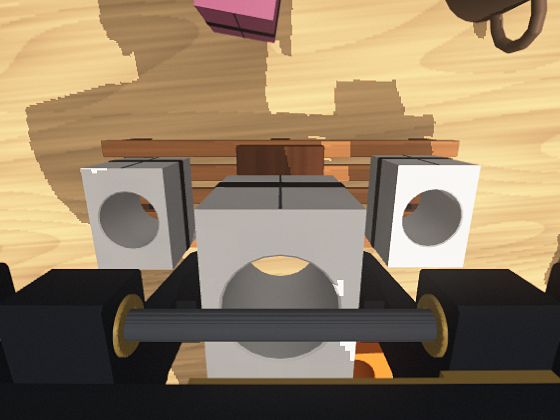

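The mould is over the bat and aligned to within about 2 mm and 0.5°. I'll lower it most of the way.

>>> play_rows --steps '[[[0.02, 0, 0, 0, 1], [0.045, 0, 0, 0, 1], [0.07, 0, 0, 0, 1], [0.09, 0, 0, 0, 1], [0.102, 0, 0, 0, 1], [0.108, 0, 0, 0, 1], [0.11, 0, 0, 0, 1], [0.11, 0, 0, 0, 1], [0.11, 0, 0, 0, 1]]]'

```text
clock: 22.12
tool_pos: [0.5524, 0.2079, 0.0956]
tool_rot: [-2.934, 1.57, 0.128]
wrist_force: [0.1, 0.3, -2.6]
grip_width: 0.0616
```

>>> play_rows --steps '[[[0.001, 0, 0, 0, 1], [0.002, 0, 0, 0, 1], [0.003, 0, 0, 0, 1], [0.004, 0, 0, 0, 1], [0.005, 0, 0, 0, 1], [0.0055, 0, 0, 0, 1]]]'

```text
clock: 22.88
tool_pos: [0.5522, 0.2078, 0.0894]
tool_rot: [0.242, 1.571, -2.98]
wrist_force: [-1.0, -0.9, -3.1]
grip_width: 0.0619
```

>>> play_rows --steps '[[[0.0005, 0, 0, 0, 1], [0.001, 0, 0, 0, 1], [0.001, 0, 0, 0, 1]]]'

```text
clock: 23.25
tool_pos: [0.5522, 0.2078, 0.0886]
tool_rot: [-1.486, 1.571, 1.575]
wrist_force: [0.3, 0.2, -3.5]
grip_width: 0.0615
```

>>> play_rows --steps '[[[0.0005, 0, 0, 0, 1], [0.001, 0, 0, 0, 1], [0.001, 0, 0, 0, 1]]]'

```text
clock: 23.62
tool_pos: [0.5522, 0.2078, 0.0875]
tool_rot: [0.263, 1.571, -2.959]
wrist_force: [0.6, -0.3, -2.8]
grip_width: 0.0618
```

>>> play_rows --steps '[[[0.0005, 0, 0, 0, 1], [0.001, 0, 0, 0, 1], [0.001, 0, 0, 0, 1]]]'

```text
clock: 24.0
tool_pos: [0.5522, 0.2078, 0.0874]
tool_rot: [-3.048, 1.57, 0.014]
wrist_force: [-3.1, -0.7, 5.7]
grip_width: 0.0617
```

Contact: the force changed sign to +5.7 N. I'll take a quick look and then release gently.

>>> play_rows --steps '[[[0, 0, 0, 0, 0.2], [0, 0, 0, 0, -0.2], [0, 0, 0, 0, -0.6], [0, 0, 0, 0, -1], [0, 0, 0, 0, -1], [0, 0, 0, 0, -1], [-0.01, 0, 0, 0, -1], [-0.03, 0, 0, 0, -1], [-0.06, 0, 0, 0, -1], [-0.1, 0, 0, 0, -1], [-0.13, 0, 0, 0, -1], [-0.13, 0, 0, 0, -1]]]'

```text
clock: 25.5
tool_pos: [0.553, 0.208, 0.2192]
tool_rot: [-2.901, 1.565, 0.161]
wrist_force: [-0.1, -0.3, -0.2]
grip_width: 0.0884
```

>>> play_rows --steps '[[[-0.04, 0, 0.03, 0, -1], [-0.06, 0, 0.08, 0, -1], [-0.06, 0, 0.13, 0, -1], [-0.06, 0, 0.16, 0, -1], [-0.06, 0, 0.16, 0, -1]]]'

```text
clock: 26.12
tool_pos: [0.3912, 0.2208, 0.2763]
tool_rot: [0.291, 1.57, -2.93]
wrist_force: [0.4, 0.4, -0.3]
grip_width: 0.0881
```

```bash
python3 - <<'E'
from m import *
axes()
a=np.radians(-15.5);ex=np.array([np.cos(a),np.sin(a)]);ey=np.array([-ex[1],ex[0]])
for n in ['scene','side','wrist']:
    p=shot(n,n+'7.png');C=cloud(p)
    for c,nm,r,z0,z1 in [((.552,.208),'placed top',.06,.122,.13),((.552,.208),'placed',.058,.07,.13),((.542,.088),'ma',.06,.07,.13),((.559,.327),'mb',.06,.07,.13)]:
        P=sel(C,c,r,z0,z1)
        if len(P)>5: rect(P,n+' '+nm); print(np.percentile(P[:,2],[2,50,98]).round(4))
    P=C.reshape(-1,3);P=P[~np.isnan(P[:,0])];d=(P[:,:2]-[.4428,-.2055]);u=d@ex*1000;v=d@ey*1000
    m=(P[:,2]>.098)&(P[:,2]<.108)&(abs(v)<12)&(u>40)&(u<96)
    if m.any(): print('post',np.percentile(u[m],[2,50,98]).round(1))
    P=sel(C,(.581,-.244),.03,.087,.096)
    if len(P)>5: rect(P,'stub'); print(np.percentile(P[:,2],[2,50,98]).round(4))
E
```

```text
t 26.125 pos [0.3912 0.2208 0.2763] 
 [[-7.000e-04 -7.880e-02 -9.969e-01]
 [-2.000e-04 -9.969e-01  7.880e-02]
 [-1.000e+00  2.000e-04  7.000e-04]] yaw_y -94.52226973233651 F [ 0.45  0.36 -0.28] g 0.08811225557914079 q [0.249 0.174 1.483 0.    1.486 1.899]
scene placed top 781 c [552.2 208.7] size [65.2 87. ] ang 85.7
[0.1222 0.124  0.126 ]
scene placed 2360 c [553.7 209.1] size [66.1 89.6] ang 85.3
[0.0727 0.1115 0.1256]
scene ma 1687 c [542.8  88.3] size [65.3 89.2] ang 85.6
[0.0715 0.1036 0.116 ]
scene mb 2651 c [560.  328.5] size [63.8 88.9] ang 85.1
[0.0722 0.1058 0.1156]
post [68.2 76.1 82.7]
stub 35 c [ 585.2 -236.2] size [23.7 36.2] ang 53.5
[0.087  0.089  0.0915]
side placed top 404 c [552.5 205.8] size [66.9 83.6] ang 86.2
[0.1223 0.1249 0.1277]
side placed 1161 c [552.2 205.3] size [68.9 84. ] ang 85.2
[0.0725 0.1127 0.1271]
side ma 1214 c [541.5  85.9] size [68.3 85. ] ang 85.1
[0.0719 0.1059 0.1174]
side mb 759 c [558.4 323.4] size [69.7 84.4] ang 85.2
[0.0842 0.1098 0.117 ]
post [67.4 75.1 82.2]
stub 73 c [ 579.1 -248.2] size [31.7 36.3] ang 72.1
[0.0873 0.0894 0.0929]
wrist placed top 2845 c [535.2 209.3] size [62.3 52. ] ang 85.4
[0.1226 0.1241 0.1257]
wrist placed 4080 c [541.9 208.7] size [63.  66.3] ang 85.3
[0.0735 0.1236 0.1256]
wrist ma 5343 c [532.9  88.2] size [63.6 71.2] ang 85.2
[0.072  0.113  0.1155]
wrist mb 5523 c [551.1 327. ] size [64.7 72.2] ang 86.2
[0.0723 0.1129 0.1156]
```

View pics/scene7.png

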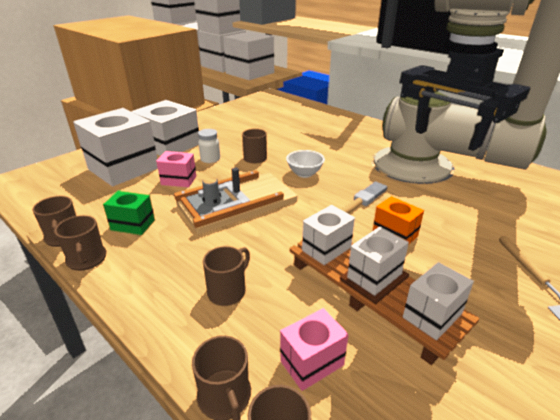

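View pics/side7.png

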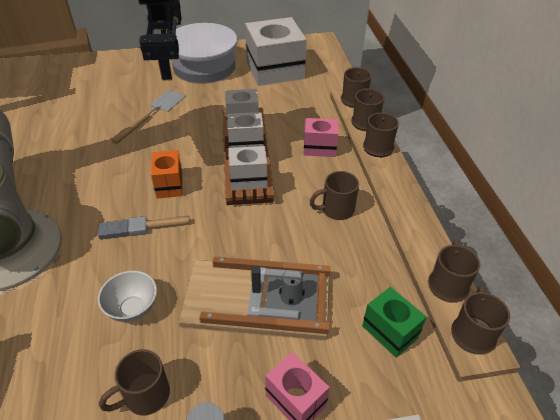

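The mould stands on the bat (scene 378,260; side 245,128), its top at z ≈ 0.1245. The fork is home, the master is down in the jig, and the robot is clear of everything. Handing in.

```bash
python3 -c "
from rig import manip
print(manip.job_done())"
```

```text
the job is handed in; nothing more can be done
None
```

I pushed the fork home, lifted the mould straight up off the master and set it down gently on the empty bat. I handed in at about 26 s of the 53 s allowed; no verdict was reported.

**Last checks:**
- **Mould:** it stands about 1 mm from the bat's centre and is square to it within about 0.5°. Its top is at z ≈ 0.1245 m (0.125 m expected), and the touch-down force was only a few newtons.
- **Other moulds:** both neighbours are within about 2 mm of where they were. One side-camera reading of the far one was 2 mm lower in y, with part of the mould hidden.
- **Master and fork:** the master is still in the jig under the fork, with its stub top at z ≈ 0.09 m (0.091 m expected). I checked its sideways position only by eye. The fork handle is still at its front stop, at about 75 mm on the measured scale.
- **Robot:** it touches nothing.

**What disagreed:** the fork stopped dead after only about 74 mm of travel from where it started, not 85 mm. To check, I drew it back to about 10 mm behind its start, which gives a stroke of about 84 mm. I took the front stop as home and pushed it there again. I did not actually reach the rear stop, so "home" is inferred from that stroke.

After the second push, made with the fingers shut behind the handle, the fork had moved back about 9 mm. I could not explain that. It did not happen after the final push.

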